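Fish the test arbor out from under the gear guard and lay it in the V rest

TASK

The steel test arbor has rolled in under the fixed clear guard. Take the hooked rod by its handle, catch the arbor's eye with the turned-down tip and draw the arbor right out of the guard, keeping the gripper itself out of the guard and off the arbor until it is clear. Then lay the hooked rod down on the bench and lower the arbor gently into the V rest, so that its round part sits in both Vs with a collar beyond each end; leave the other things where they are.

Things in the scene. Friction and masses are not known exactly. Their poses are not given: they have to be found in the camera images.
- hook: Hooked rod, 0.18 kg: black ribbed handle block 64 long, 24 wide, 44 mm tall, standing on its flat underside on the robot's side of the guard; from its front a steel rod 8 mm thick, centre line 33 mm above the underside, its end turned straight down 120 mm ahead of the handle's middle, ending 3 mm above the underside. Origin: middle of the handle's underside; x along the rod to the tip, z up.
- hook_tip (a point): The lower end of the hook's turned-down tip (8 mm thick, round end), 120 mm ahead of the middle of the handle; axes as hook. Room for drawing: a fixed jog box (block 62 mm high, joystick to 112 mm) fills the bench from world x = 0.37 to 0.52 and y = -0.03 to 0.15, and the granite base, 130 mm high, everything beyond x = 0.57.
- arbor: Test arbor, about 0.4 kg: bright round steel journal 26 mm across, 86 mm long, between two dark hexagon collars (34 mm across flats, 7 mm thick), and at one end a level hanging eye (ring 40 mm outside, 26 mm hole, 7 mm thick) turned to the guard's mouth. Lies on collar flats, does not roll by itself. Origin: under the journal's middle at bench level; x from the eye end to the plain end.
- arbor_mid (a point): Middle of the arbor's journal, on its axis, 17 mm above the bench as it lies; x along the arbor away from the eye.
- arbor_eye (a point): Centre of the arbor's eye, on the arbor's axis, 68 mm from the middle of the journal; the ring reaches from 13.5 to 20.5 mm above the bench as the arbor lies. At the start it is 40 to 67 mm inside the guard's mouth.
- arbor_tail (a point): Centre of the arbor's plain end face (the end away from the eye), 50 mm from the middle of the journal.
- guard_mouth (a point): Middle of the guard's open front end at bench level; x into the guard, z up. The guard, screwed down, is a tunnel of clear sheet with grey trim round its mouth: inside 140 mm wide, 86 mm high, 196 mm deep to a gear pair; outside 94 mm high, 180 mm wide over its feet. Behind it a grey gearbox 36 mm deep with a small black motor on top, 154 mm high.
- vrest_axis (a point): V rest, screwed down: grey base plate 104 (x) by 74 mm, 12 mm thick, with two dark 90 degree V supports 10 mm thick, 54 mm wide, their middles at x = -28 and +28 mm (46 mm clear between them), tops 46 mm above the bench. This point: middle of the seated arbor's axis line, 46 mm above the bench; x along the Vs. The collars go outside both supports with 10 mm play either way.
- calliper: Bystander: a caliper lying on the bench beyond the V rest.
- level: Bystander: a dark block level, 150 mm long, 44 mm tall, to the right of the V rest.
- loupe: Bystander: a black loupe, 66 mm long, 24 mm tall, at the foot of the black granite base.

How it is judged:
By the outcome, as a careful person would: the job done as asked, in the order asked, and still so for the second after the job is handed in, with the robot touching nothing.
It also fails if it takes over 54 s, if anything falls off the work surface, if the arm or the gripper's body presses on something with over 40 N, if the wrist force passes 120 N, or if a joint passes its speed limit or range.

ROBOT

A 7-joint arm with a two-finger parallel gripper is mounted at the origin on the work surface; the furniture and walls round the work are solid. World frame = base frame: x ahead of the robot, y to its left, z up, the work surface at z = 0. Lengths are in m, angles in degrees, forces in N, time in s.
With the tool pointing down it reaches from about 0.4 to 0.925 m from the base axis. Payload 4.1 kg.
Tool frame: the origin (TCP) lies at the very end of the fingers, on their centre line; the grasp point (between the pads) lies 19 mm behind it; z points along the fingers, y is the line along which they close (so a half turn about z gives the same grasp; the last joint's range is limited). The gripper opens to 85 mm and grips with 20 to 120 N. Pads are 22 mm wide; open, the fingers measure 114 mm over their backs; the gripper's body (76 mm by 85 mm) begins 54 mm behind the grasp point. The pads swing forward as they close: fully open they stand 13 mm farther back than shut.
Start: joints at [-74.771, 22.827, 2.584, 88.041, -1.071, 69.15, -2.905], TCP at [0.232, 0.607, 0.231] pointing down, gripper open.
Joint ranges: [-161.44, 161.44], [-28.35, 127.94], [-78.24, 83.42], [0, 140.83], [-78.03, 258.03], [13.02, 114.36], [-168.23, 168.23]. Speed limits (degrees/s): [147.25, 147.25, 180, 180, 180, 180, 180].

INTERFACE

Orientations are given as a 3x3 rotation matrix whose columns are the frame's x, y, z axes.
In Python, from station import * gives the robot as it stands.
- The arm moves only by the tool arm_command, never from a script. Its argument "targets" is a list of rows, each a list of 7 numbers: the turn, a rotation vector about the tool's x, y, z each as a share of 360 degrees, from -1 to 1, then the shift along the tool's x, y, z each as a share of 0.15 m, from -1 to 1, then the finger opening in mm, from 0 to 85.4. In form: [[wx, wy, wz, tx, ty, tz, gripper], ...]. A call has 1 to 20 rows; each row is the pose to reach, as a shift and turn from the pose commanded when the call began, along the tool's axes at that moment, turning the shorter way round; what a row does not reach only later rows make up. A row lasts 1/8 s, in which the tool goes at most 62.5 mm and 10.7 degrees, less where a joint would pass 70% of its speed; a pose out of reach is approached as far as the arm can. A call with a number of a shift or a turn outside -1 to 1 is refused whole. A call with a gripper value outside its range is refused whole. The fingers move at their own pace and stop on an object; "squeeze" is the grip in N (left out, the last holds). Time passes only in rows, so rows that repeat a pose let the fingers close. It gives the time, the measured TCP pose, the force, the opening and the grip force at its end, in the units of the state.
- get_state(): the state, without advancing time (a new reading comes with each control period).
- get_image(name): name is "scene" or "top"; returns a dict with "img" (400x640x3 uint8, red, green, blue), "fx", "fy", "cx", "cy" (pixels), "rvec" (rotation vector, rad) and "tvec" (3), from world to camera coordinates, as OpenCV has them. Camera axes: x right, y down, z forward; pixel columns grow to the right and rows downward; lengths in m; the calibration is good to about 2 mm. A picture is of the moment at which its call begins. There is no depth.
- hand_in(): hands the job in; it is judged then, once.
Trained networks look in the newest picture that a camera, given by its name, has taken for a name from the list of things; names that differ only in an ending like _2 or _b are one class to them, and where a whole thing is asked for, a point or a joint stands for the part that bears it (a point fixed in the world has none). Each returns a list of dicts, best first, with "confidence" (0 to 1); they miss things now and then, are a little off and sometimes report something else, mostly with a low value. They report only what shows in the picture. A call takes as long as a camera call.
- find_in(camera, label): "at" ([column, row] in pixels, amid what is visible of it).
- silhouettes(camera, label): "mask" (400x640 bool, what is visible of it) and "at" ([column, row] in pixels, amid what is visible of it).
- pinpoint(camera, label): "at" ([column, row] in pixels: a listed point, or the origin of a listed thing).
The state is a dict: "clock": time; "joints": joint angles; "qd": joint speeds; "tau": joint torques, N m; "ee_pos": TCP position; "tcp_rot": TCP orientation; "ft_force": force on the tool from outside, world axes, zero at the start; "ft_torque": the same for the moment, N m; "opening": opening from 0.0 (shut) to 1.0 (fully open); "finger_force": force on a finger pad.
Only numpy, scipy, OpenCV 4.12 (cv2) and the standard library are available. Lean on these libraries where they do the work, as an engineer would, in place of code of your own. Each camera call takes 0.05 s, during which the arm holds its last target. There are 200 camera calls.

## Working session

There is one attempt and no reset: what is moved stays moved. The work goes in short steps, Python scripts to look and compute and a tool call to move; the robot and the scene stay as the last step left them, time stands still between calls to the robot, and variables do not carry over. Pictures are saved under pics/ and viewed, at most 10 in all, crops included, and the job is handed in when it is done.

Besides the shell and the picture viewer there is one more tool, called after "Emit:" as name([rows], argument=value, ...), one row to a line, values as JSON. arm_command: Moves the arm, as the interface text tells. Its arguments: {"type":"object","properties":{"targets":{"type":"array"},"squeeze":{"type":"number"}},"required":["targets"]}

```bash
ls; mkdir -p pics; python3 - <<'E'
from station import *
import cv2
s=get_state(); print(s)
for n in("scene","top"):
    d=get_image(n); cv2.imwrite(f"pics/{n}0.png",cv2.cvtColor(d["img"],cv2.COLOR_RGB2BGR)); print(n,{k:v for k,v in d.items() if k!="img"})
    for l in("hook","hook_tip","arbor_mid","arbor_eye","arbor_tail","guard_mouth","vrest_axis"):
        print(l,[(round(x["at"][0],1),round(x["at"][1],1),round(x["confidence"],2)) for x in pinpoint(n,l)][:3])
E
```

```text
pics
{'clock': 0.0, 'joints': array([-74.77204117,  22.87170673,   2.57873725,  88.11457428,
        -1.07104526,  69.15033955,  -2.90592862]), 'qd': array([-0.14330521, -0.02096622,  0.02197642, -0.05961568,  0.02778623,
        0.07475061,  0.00570838]), 'tau': array([ 7.95826345e-04, -4.75127363e+01,  1.36479300e+00, -2.54215711e+01,
        1.14687154e-02,  9.74364288e-03, -1.40554243e-05]), 'ee_pos': array([0.23162108, 0.6066462 , 0.23026223]), 'tcp_rot': array([[-9.34246044e-01,  3.56628656e-01, -5.75782187e-04],
       [ 3.56629096e-01,  9.34244167e-01, -1.87712464e-03],
       [-1.31515285e-04, -1.95903695e-03, -9.99998072e-01]]), 'ft_force': array([0.8988272 , 0.03977203, 0.80850284]), 'ft_torque': array([-0.05239652, -0.02386321, -0.00025419]), 'finger_force': 0.0, 'opening': 0.9962023578557067}
scene {'fx': 441.61168600863044, 'fy': 441.61168600863044, 'cx': 316.17211578010676, 'cy': 194.97739968766308, 'rvec': array([ 2.25204771, -0.7090316 ,  0.33019191]), 'tvec': array([-0.31060068,  0.30433577,  1.26484228])}
hook [(276.3, 196.8, 0.57)]
hook_tip [(263.5, 175.0, 0.62)]
arbor_mid [(244.8, 143.2, 0.56)]
arbor_eye [(417.7, 325.5, 0.73), (255.8, 148.9, 0.43)]
arbor_tail [(418.8, 323.5, 0.18)]
guard_mouth []
vrest_axis [(357.9, 260.3, 0.83)]
top {'fx': 475.52580751213105, 'fy': 475.52580751213105, 'cx': 316.2491678823276, 'cy': 202.72755955907536, 'rvec': array([ 2.10910197, -2.14439826,  0.18875918]), 'tvec': array([0.14976623, 0.49006859, 1.76717092])}
hook [(288.3, 237.1, 0.55)]
hook_tip [(260.0, 230.2, 0.57)]
arbor_mid []
arbor_eye []
arbor_tail []
guard_mouth []
vrest_axis [(396.3, 219.6, 0.73)]
```

View pics/scene0.png

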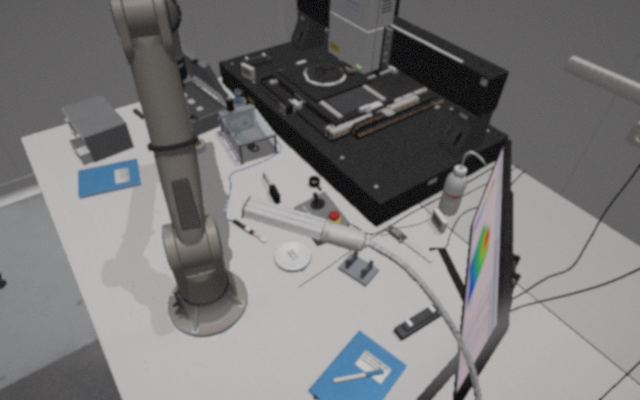

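View pics/top0.png

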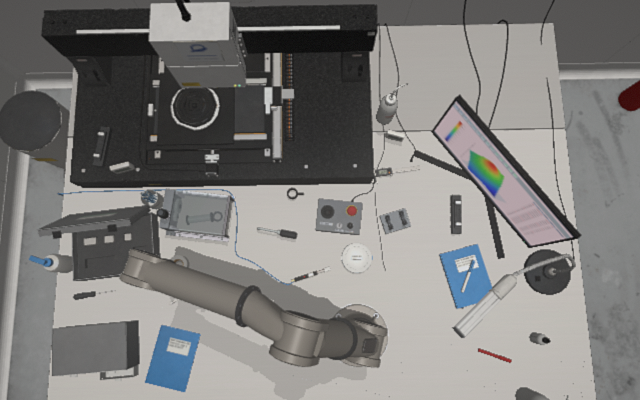

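The scene view has the guard at about (247,135), with the hook near (270,188) and the V rest near (358,266). In the top view the guard is at (200,213) with the arbor visible inside it, the hook runs from (258,230) to (296,235), and the V rest is at (395,220). Next I'll zoom in on both.

```bash
cat > h.py <<'E'
from station import *
import cv2, numpy as np
def ray(d,uv):
    R=cv2.Rodrigues(d["rvec"])[0]; C=-R.T@d["tvec"]
    v=R.T@np.array([(uv[0]-d["cx"])/d["fx"],(uv[1]-d["cy"])/d["fy"],1]); return C,v
def onz(d,uv,z):
    C,v=ray(d,uv); return C+v*(z-C[2])/v[2]
def proj(d,P):
    K=np.array([[d["fx"],0,d["cx"]],[0,d["fy"],d["cy"]],[0,0,1]])
    return cv2.projectPoints(np.atleast_2d(np.asarray(P,float)),d["rvec"],d["tvec"],K,None)[0][:,0]
def tri(ds,uvs):
    A=np.zeros((3,3));b=np.zeros(3)
    for d,u in zip(ds,uvs):
        C,v=ray(d,u);v/=np.linalg.norm(v);M=np.eye(3)-np.outer(v,v);A+=M;b+=M@C
    return np.linalg.solve(A,b)
def crop(d,x0,y0,w,h,s,fn):
    c=cv2.resize(d["img"][y0:y0+h,x0:x0+w],None,fx=s,fy=s,interpolation=cv2.INTER_CUBIC)
    cv2.imwrite(fn,cv2.cvtColor(c,cv2.COLOR_RGB2BGR))
E
python3 - <<'E'
from h import *
np.set_printoptions(precision=4,suppress=True)
s=get_image("scene");t=get_image("top")
a=cv2.resize(t["img"][180:250,150:310],None,fx=5,fy=5,interpolation=cv2.INTER_CUBIC)
b=cv2.resize(s["img"][100:210,210:310],None,fx=5,fy=5,interpolation=cv2.INTER_CUBIC)
cv2.imwrite("pics/top1.png",a[:,:,::-1]);cv2.imwrite("pics/scene1.png",b[:,:,::-1])
def best(n,l):
    return [np.array(x["at"]) for x in pinpoint(n,l)][0]
print("hook",onz(t,(288.3,237.1),0),onz(s,(276.3,196.8),0))
print("tip",onz(t,(260,230.2),.003),onz(s,(263.5,175),.003))
print("mid",onz(s,(244.8,143.2),.017),"eye",onz(s,(255.8,148.9),.017))
print("vrest",onz(t,(396.3,219.6),.046),onz(s,(357.9,260.3),.046))
E
```

```text
hook [0.3677 0.2515 0.    ] [0.3882 0.2552 0.    ]
tip [0.3959 0.3604 0.003 ] [0.409  0.3795 0.003 ]
mid [0.438  0.5738 0.017 ] eye [0.456  0.5171 0.017 ]
vrest [ 0.4223 -0.1598  0.046 ] [ 0.4228 -0.1561  0.046 ]
```

View pics/top1.png

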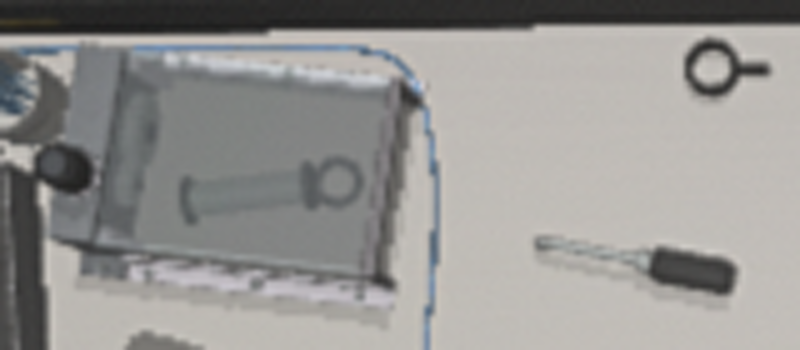

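View pics/scene1.png

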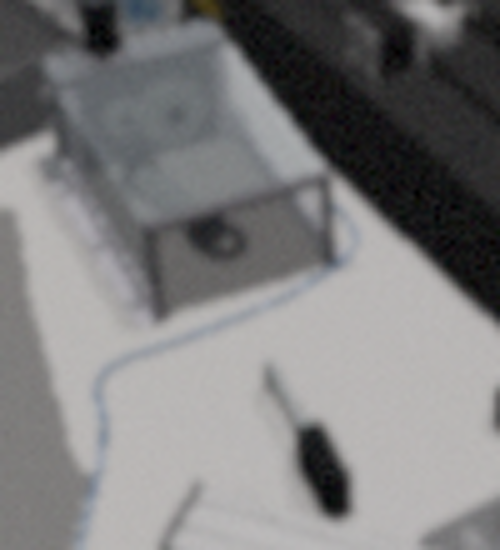

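The top crop shows the handle's middle at about (692,270), the rod end at (540,243), the eye at (338,182) and the arbor's tail at (187,200). In the scene crop the eye is at (222,238), and the mouth posts meet the bench at (160,318) and (333,265).

```bash
python3 - <<'E'
from h import *
np.set_printoptions(precision=4,suppress=True)
s=get_image("scene");t=get_image("top")
T=lambda u,v:(150+u/5-.4,180+v/5-.4); S=lambda u,v:(210+u/5-.4,100+v/5-.4)
print("eye",onz(t,T(338,182),.02),onz(s,S(222,238),.017)); print("tail",onz(t,T(187,200),.017))
print("collars",onz(t,T(312,186),.017))
print("mouth",onz(s,S(160,318),0),onz(s,S(333,265),0))
print("mouth top",onz(s,S(150,225),.09),onz(s,S(325,180),.09), onz(t,T(372,275),.094),onz(t,T(400,85),.094))
print("handle top",onz(t,T(692,270),.044),"rod end",onz(t,T(540,243),.035))
for n,d in(("scene",s),("top",t)):
    for l in("hook","arbor","vrest_axis","guard_mouth"):
        for m in silhouettes(n,l)[:1]:
            c,sz,a=cv2.minAreaRect(np.argwhere(m["mask"])[:,::-1].astype(np.float32)); print(n,l,m["confidence"],m["mask"].sum(),np.round(cv2.boxPoints((c,sz,a)),1).tolist())
E
```

```text
eye [0.4515 0.5232 0.02  ] [0.4556 0.5306 0.017 ]
tail [0.4399 0.6398 0.017 ]
collars [0.4492 0.5438 0.017 ]
mouth [0.3758 0.4895 0.    ] [0.5212 0.4708 0.    ]
mouth top [0.3768 0.4889 0.09  ] [0.5144 0.4644 0.09  ] [0.3706 0.4812 0.094 ] [0.512 0.463 0.094]
handle top [0.3762 0.2499 0.044 ] rod end [0.3997 0.3657 0.035 ]
scene hook 0.46 175 [[265.3999938964844, 183.60000610351562], [273.8999938964844, 179.89999389648438], [282.8999938964844, 200.89999389648438], [274.3999938964844, 204.60000610351562]]
scene arbor 0.6 75 [[246.5, 145.5], [252.0, 140.0], [259.0, 147.0], [253.5, 152.5]]
scene vrest_axis 0.71 771 [[336.8999938964844, 267.6000061035156], [350.8999938964844, 246.1999969482422], [381.20001220703125, 266.0], [367.29998779296875, 287.3999938964844]]
scene guard_mouth 0.89 2187 [[203.89999389648438, 111.69999694824219], [245.8000030517578, 85.0], [285.3999938964844, 147.3000030517578], [243.5, 173.89999389648438]]
top hook 0.48 145 [[263.3999938964844, 232.10000610351562], [264.70001220703125, 225.3000030517578], [296.79998779296875, 231.8000030517578], [295.5, 238.5]]
top vrest_axis 0.93 496 [[379.20001220703125, 215.10000610351562], [405.20001220703125, 207.5], [410.6000061035156, 225.8000030517578], [384.5, 233.39999389648438]]
top guard_mouth 0.94 2961 [[157.8000030517578, 233.8000030517578], [162.39999389648438, 187.6999969482422], [232.5, 194.8000030517578], [227.89999389648438, 240.8000030517578]]
```

```bash
cat >> h.py <<'E'
from scipy.spatial.transform import Rotation as Ro
def plan(*wps):
    """wps: (x,y,z,heading of tool x in deg) -> rows relative to the present pose"""
    s=get_state(); R0=s["tcp_rot"];p=s["ee_pos"]
    print("now",np.round(p,4),"hd",round(float(np.degrees(np.arctan2(R0[1,0],R0[0,0]))),2),"t",round(s["clock"],2),"F",np.round(s["ft_force"],1),"open",round(s["opening"]*85.4,1),"q7",round(s["joints"][6],1))
    for x,y,z,h in wps:
        c,si=np.cos(np.radians(h)),np.sin(np.radians(h)); R=np.array([[c,si,0],[si,-c,0],[0,0,-1]])
        print(np.round(np.r_[Ro.from_matrix(R0.T@R).as_rotvec()/(2*np.pi),R0.T@(np.array([x,y,z])-p)/.15],4).tolist())
E
python3 - <<'E'
from h import *
np.set_printoptions(precision=4,suppress=True)
s=get_image("scene");t=get_image("top")
T=lambda u,v:(150+u/5-.4,180+v/5-.4); S=lambda u,v:(210+u/5-.4,100+v/5-.4)
print(onz(t,T(692,270),.03),onz(s,S(324,470),.03),tri([t,s],[T(692,270),S(324,470)]))
print("tip",onz(s,S(272,388),.003),onz(s,S(268,368),.036))
print("eye tri",tri([t,s],[T(338,182),S(222,238)]))
plan((.300,.48,.2,118),(.376,.25,.16,78.5))
# project model
def hk(x,y,h,P):
    c,q=np.cos(np.radians(h)),np.sin(np.radians(h)); P=np.array(P,float); return np.c_[x+c*P[:,0]-q*P[:,1],y+q*P[:,0]+c*P[:,1],P[:,2]]
P=[(a,b,c) for a in(-.032,.032) for b in(-.012,.012) for c in(0,.044)]+[(.12,0,.033),(.12,0,.003)]
c=[]
for d,(x0,y0,w,h_) in((t,(240,210,70,45)),(s,(250,160,60,55))):
    im=np.ascontiguousarray(cv2.resize(d["img"][y0:y0+h_,x0:x0+w],None,fx=8,fy=8,interpolation=cv2.INTER_CUBIC)[:,:,::-1])
    for u in proj(d,hk(.376,.25,78.5,P)): cv2.circle(im,tuple(np.int32((u-[x0,y0]+.5)*8)),2,(0,0,255),-1)
    c.append(cv2.copyMakeBorder(im,0,0,0,560-im.shape[1],0))
im=cv2.resize(np.vstack(c),None,fx=.75,fy=.75); cv2.imwrite("pics/ov.png",im)
E
```

```text
[0.3778 0.2508 0.03  ] [0.376  0.2457 0.03  ] [0.3787 0.251  0.0243]
tip [0.4042 0.3677 0.003 ] [0.3957 0.3552 0.036 ]
eye tri [0.4511 0.5222 0.0243]
now [0.2319 0.6073 0.2313] hd 159.1 t 1.5 F [ 0.9 -0.4 -1. ] open 85.0 q7 -2.9
[0.0, -0.0, 0.1142, -0.727, -0.6307, 0.2089]
[0.0, -0.0, 0.2239, -1.7473, -1.8825, 0.4754]
```

View pics/ov.png

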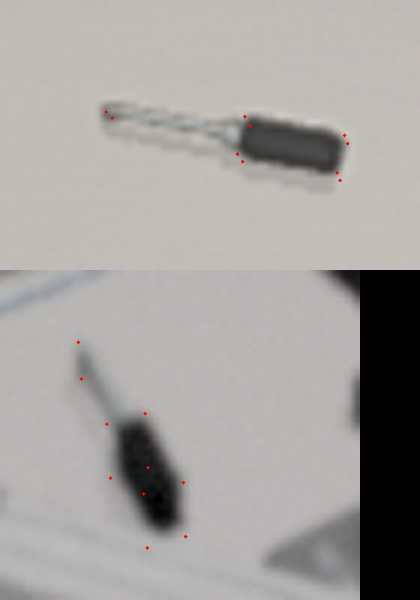

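The overlay fits within about 1 px, and suggests roughly +2 mm in x, so I take the hook at (0.378, 0.252) heading 78.5°.

Emit:
arm_command([
  [0, 0, 0.224, -0.88, -0.95, 0.2, 85],
  [0, 0, 0.224, -0.88, -0.95, 0.2, 85],
  [0, 0, 0.224, -0.88, -0.95, 0.2, 85],
  [0, 0, 0.224, -0.88, -0.95, 0.2, 85],
  [0, 0, 0.224, -0.88, -0.95, 0.2, 85],
  [0, 0, 0.224, -0.88, -0.95, 0.2, 85],
  [0, 0, 0.224, -0.88, -0.95, 0.2, 85],
  [0, 0, 0.224, -0.88, -0.95, 0.2, 85],
  [0, 0, 0.224, -0.88, -0.95, 0.2, 85],
  [0, 0, 0.224, -0.88, -0.95, 0.2, 60],
])

```text
clock: 2.75
ee_pos: [0.3044, 0.4271, 0.2014]
tcp_rot: [[0.199, 0.98, 0.0], [0.98, -0.199, 0.0], [0.0, 0.0, -1.0]]
ft_force: [0.1, 0.1, 0.8]
opening: 0.807
finger_force: 0.0
```

```bash
python3 -c "
from h import *
plan((.378,.252,.10,78.5),(.378,.252,.009,78.5))"
```

```text
now [0.3044 0.4271 0.2014] hd 78.54 t 2.75 F [0.1 0.1 0.8] open 68.9 q7 -66.7
[0.0, -0.0, 0.0001, -1.0468, 0.7128, 0.6758]
[0.0, -0.0, 0.0001, -1.047, 0.7128, 1.2825]
```

Emit:
arm_command([
  [0, 0, 0, -1.0, 0.713, 0.3, 60],
  [0, 0, 0, -1.0, 0.713, 0.3, 60],
  [0, 0, 0, -1.0, 0.713, 0.3, 60],
  [0, 0, 0, -1.0, 0.713, 0.3, 60],
  [0, 0, 0, -1.0, 0.713, 0.675, 60],
  [0, 0, 0, -1.0, 0.713, 0.8, 60],
  [0, 0, 0, -1.0, 0.713, 0.8, 60],
])

```text
clock: 3.62
ee_pos: [0.3781, 0.2588, 0.0803]
tcp_rot: [[0.198, 0.98, -0.002], [0.98, -0.198, -0.002], [-0.002, -0.002, -1.0]]
ft_force: [-0.1, -0.1, 0.3]
opening: 0.701
finger_force: 0.0
```

```bash
python3 -c "
from h import *
plan((.378,.252,.009,78.5))"
```

```text
now [0.3781 0.2588 0.0803] hd 78.55 t 3.62 F [-0.1 -0.1  0.3] open 59.9 q7 -42.7
[-0.0003, 0.0004, 0.0001, -0.0434, 0.0094, 0.4752]
```

Emit:
arm_command([
  [0, 0, 0, -0.043, 0.009, 0.2, 60],
  [0, 0, 0, -0.043, 0.009, 0.35, 60],
  [0, 0, 0, -0.043, 0.009, 0.47, 60],
  [0, 0, 0, -0.043, 0.009, 0.47, 60],
  [0, 0, 0, -0.043, 0.009, 0.47, 10],
  [0, 0, 0, -0.043, 0.009, 0.47, 10],
  [0, 0, 0, -0.043, 0.009, 0.47, 10],
  [0, 0, 0, -0.043, 0.009, 0.47, 10],
  [0, 0, 0, -0.043, 0.009, 0.47, 10],
  [0, 0, 0, -0.043, 0.009, 0.47, 10],
  [0, 0, 0, -0.043, 0.009, 0.47, 10],
], squeeze=70)

```text
clock: 5.0
ee_pos: [0.38, 0.2531, 0.0121]
tcp_rot: [[0.2, 0.98, 0.001], [0.98, -0.2, 0.002], [0.002, 0.001, -1.0]]
ft_force: [-0.9, -0.1, 6.7]
opening: 0.274
finger_force: 69.2
```

```bash
python3 -c "
from h import *
plan((.398,.33,.034,78.5))
t=get_image('top');s=get_image('scene')
a=cv2.resize(t['img'][180:250,200:310],None,fx=5,fy=5,interpolation=cv2.INTER_CUBIC)
b=cv2.resize(s['img'][140:190,230:340],None,fx=5,fy=5,interpolation=cv2.INTER_CUBIC)
cv2.imwrite('pics/g1.png',np.vstack([a,b])[:,:,::-1])"
```

```text
now [0.38   0.2531 0.0121] hd 78.47 t 5.0 F [-0.9 -0.1  6.7] open 23.4 q7 -37.5
[0.0002, -0.0004, -0.0001, 0.527, 0.0154, -0.1449]
```

View pics/g1.png

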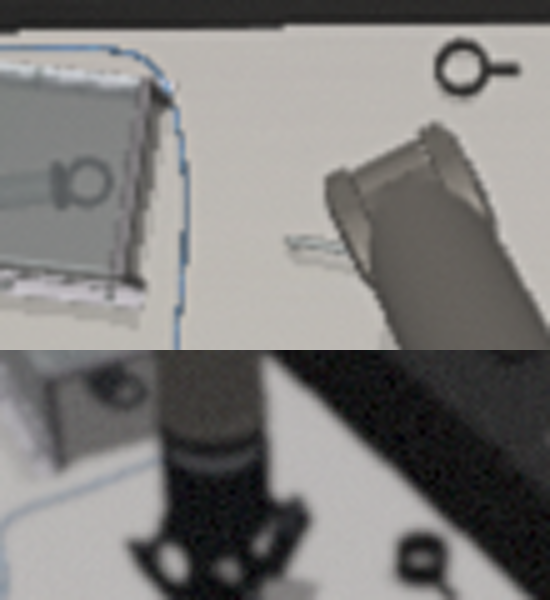

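Handle gripped: the opening is 23.4 mm. The tip shows at top pixel (257,228), about 118 mm ahead of the TCP. Now I lift it and go to just before the guard's mouth.

```bash
python3 -c "
from h import *
plan((.38,.253,.042,78.5),(.424,.32,.042,82))"
```

```text
now [0.38   0.253  0.0121] hd 78.47 t 5.1 F [-1.5 -0.2  5.7] open 23.7 q7 -37.5
[0.0002, -0.0004, -0.0001, 0.0003, 0.0003, -0.1996]
[0.0002, -0.0004, -0.0098, 0.4966, 0.1985, -0.1982]
```

Emit:
arm_command([
  [0, 0, 0, 0, 0, -0.1, 10],
  [0, 0, 0, 0, 0, -0.21, 10],
  [0, 0, 0, 0, 0, -0.21, 10],
  [0, 0, -0.01, 0.25, 0.1, -0.21, 10],
  [0, 0, -0.01, 0.497, 0.198, -0.21, 10],
  [0, 0, -0.01, 0.497, 0.198, -0.21, 10],
  [0, 0, -0.01, 0.497, 0.198, -0.21, 10],
])

```text
clock: 5.98
ee_pos: [0.4223, 0.3182, 0.0417]
tcp_rot: [[0.138, 0.99, -0.002], [0.99, -0.138, -0.002], [-0.002, -0.001, -1.0]]
ft_force: [-0.5, -0.8, -2.6]
opening: 0.274
finger_force: 68.9
```

```bash
python3 - <<'E'
from h import *
plan((.436,.406,.042,82))
t=get_image('top');s=get_image('scene')
p=get_state()["ee_pos"];print(p)
c,q=np.cos(np.radians(82)),np.sin(np.radians(82))
im=np.ascontiguousarray(cv2.resize(t['img'][195:245,200:290],None,fx=8,fy=8,interpolation=cv2.INTER_CUBIC)[:,:,::-1])
im2=np.ascontiguousarray(cv2.resize(s['img'][130:190,230:320],None,fx=5,fy=5,interpolation=cv2.INTER_CUBIC)[:,:,::-1])
for z in(.032,.062):
  for I,d,o,f in((im,t,(200,195),8),(im2,s,(230,130),5)):
    for P in([p[0]+.119*c,p[1]+.119*q,z],[.453,.524,.017]):
      u=proj(d,P)[0];cv2.circle(I,tuple(np.int32((u-o+.5)*f)),2,(0,0,255),-1)
im2=cv2.resize(im2,None,fx=.6,fy=.6); im2=cv2.copyMakeBorder(im2,0,0,0,im.shape[1]-im2.shape[1],0)
cv2.imwrite("pics/g2.png",np.vstack([im,im2]))
E
```

```text
now [0.4223 0.3182 0.0417] hd 82.06 t 5.97 F [-0.5 -0.8 -2.6] open 23.4 q7 -38.1
[-0.0002, 0.0003, 0.0002, 0.5922, 0.0093, -0.0034]
[0.42231759 0.31775972 0.04184325]
```

View pics/g2.png

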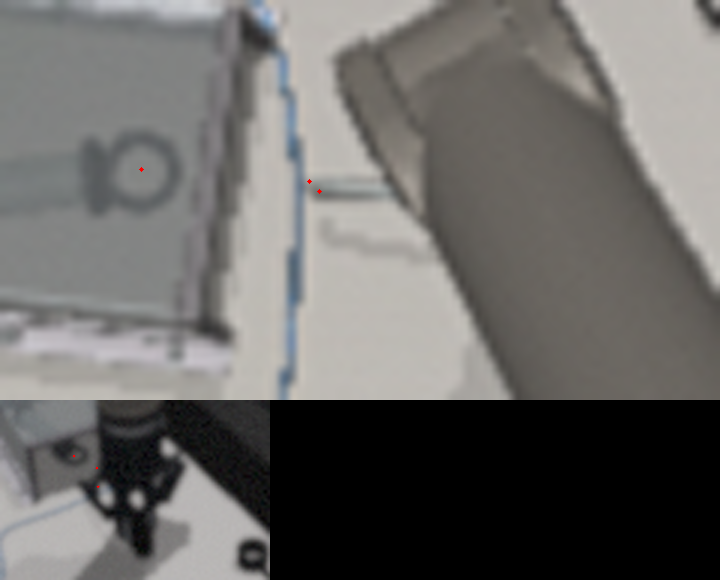

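The tip is about 115.5 mm ahead of the TCP, and the eye estimate sits on the ring's centre at (142,170). I insert above the ring, then dip.

Emit:
arm_command([
  [0, 0, 0, 0.1, 0.004, 0, 10],
  [0, 0, 0, 0.2, 0.008, 0, 10],
  [0, 0, 0, 0.3, 0.011, 0, 10],
  [0, 0, 0, 0.4, 0.015, 0, 10],
  [0, 0, 0, 0.5, 0.018, 0, 10],
  [0, 0, 0, 0.58, 0.02, 0, 10],
  [0, 0, 0, 0.621, 0.022, 0, 10],
  [0, 0, 0, 0.621, 0.022, 0, 10],
  [0, 0, 0, 0.621, 0.022, 0, 10],
])

```text
clock: 7.2
ee_pos: [0.4394, 0.4102, 0.0423]
tcp_rot: [[0.139, 0.99, -0.0], [0.99, -0.139, -0.001], [-0.001, -0.0, -1.0]]
ft_force: [-0.4, -0.3, -1.1]
opening: 0.267
finger_force: 68.9
```

```bash
python3 - <<'E'
from h import *
plan((.438,.41,.017,82))
t=get_image('top');s=get_image('scene')
a=cv2.resize(t['img'][195:240,190:260],None,fx=8,fy=8,interpolation=cv2.INTER_CUBIC)
b=cv2.resize(s['img'][125:165,225:295],None,fx=8,fy=8,interpolation=cv2.INTER_CUBIC)
cv2.imwrite("pics/g3.png",cv2.resize(np.vstack([a,b]),None,fx=.85,fy=.85)[:,:,::-1])
E
```

```text
now [0.4394 0.4102 0.0423] hd 82.02 t 7.2 F [-0.4 -0.3 -1.1] open 22.8 q7 -43.7
[-0.0, 0.0001, 0.0, -0.0026, -0.0088, 0.1684]
```

View pics/g3.png

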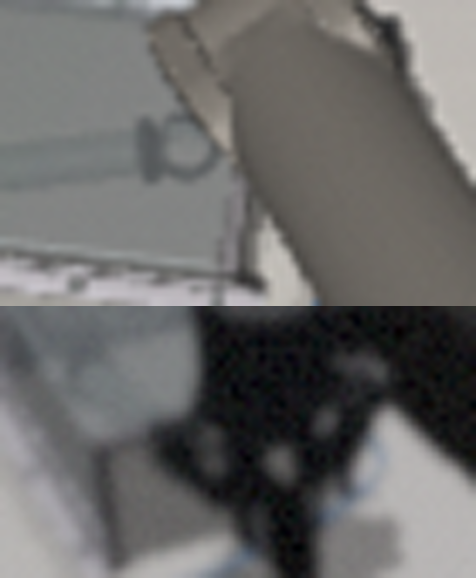

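The top crop shows the ring at about (187,148), but the wrist hides the rod. I'll dip slowly and watch the force.

Emit:
arm_command([
  [0, 0, 0, 0, 0, 0.03, 10],
  [0, 0, 0, 0, 0, 0.06, 10],
  [0, 0, 0, 0, 0, 0.08, 10],
  [0, 0, 0, 0, 0, 0.1, 10],
  [0, 0, 0, 0, 0, 0.1, 10],
])

```text
clock: 7.92
ee_pos: [0.4392, 0.4109, 0.027]
tcp_rot: [[0.138, 0.99, -0.0], [0.99, -0.138, -0.0], [-0.0, -0.0, -1.0]]
ft_force: [0.4, 1.0, -1.7]
opening: 0.27
finger_force: 68.9
```

Emit:
arm_command([
  [0, 0, 0, 0, 0, 0.02, 10],
  [0, 0, 0, 0, 0, 0.04, 10],
  [0, 0, 0, 0, 0, 0.06, 10],
  [0, 0, 0, 0, 0, 0.075, 10],
  [0, 0, 0, 0, 0, 0.075, 10],
])

```text
clock: 8.55
ee_pos: [0.4392, 0.4109, 0.0158]
tcp_rot: [[0.138, 0.99, -0.0], [0.99, -0.138, -0.0], [-0.0, -0.0, -1.0]]
ft_force: [0.1, -0.3, -2.4]
opening: 0.27
finger_force: 68.9
```

Emit:
arm_command([
  [0, 0, 0, -0.04, 0, 0.01, 10],
  [0, 0, 0, -0.08, 0, 0.01, 10],
  [0, 0, 0, -0.13, 0, 0.01, 10],
  [0, 0, 0, -0.19, 0, 0.01, 10],
  [0, 0, 0, -0.25, 0, 0.01, 10],
  [0, 0, 0, -0.3, 0, 0.01, 10],
  [0, 0, 0, -0.35, 0, 0.01, 10],
  [0, 0, 0, -0.4, 0, 0.01, 10],
  [0, 0, 0, -0.4, 0, 0.01, 10],
])

```text
clock: 9.68
ee_pos: [0.431, 0.3503, 0.0145]
tcp_rot: [[0.139, 0.99, -0.0], [0.99, -0.139, -0.001], [-0.001, -0.0, -1.0]]
ft_force: [-0.6, -0.3, -2.3]
opening: 0.276
finger_force: 68.9
```

```bash
python3 - <<'E'
from h import *
plan((.41,.2,.015,82))
t=get_image('top')
a=cv2.resize(t['img'][180:250,170:290],None,fx=5,fy=5,interpolation=cv2.INTER_CUBIC)
cv2.imwrite("pics/g4.png",a[:,:,::-1])
E
```

```text
now [0.431  0.3503 0.0145] hd 82.0 t 9.68 F [-0.6 -0.3 -2.3] open 23.5 q7 -39.1
[-0.0001, 0.0002, 0.0, -1.012, 0.0009, -0.0022]
```

View pics/g4.png

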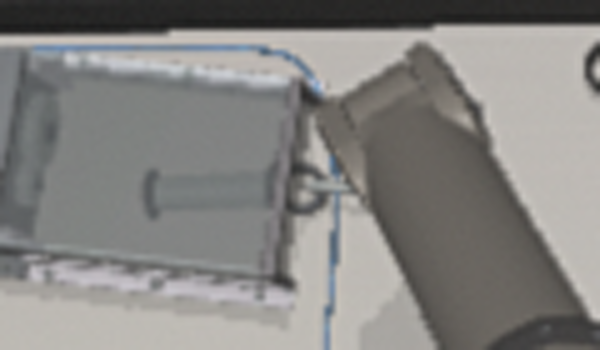

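The ring, with the hook tip in it, is at the mouth at crop (306,188), so the catch works. I draw another 145 mm.

Emit:
arm_command([
  [0, 0, 0, -0.05, 0, 0, 10],
  [0, 0, 0, -0.1, 0, 0, 10],
  [0, 0, 0, -0.15, 0, 0, 10],
  [0, 0, 0, -0.2, 0, 0, 10],
  [0, 0, 0, -0.25, 0, 0, 10],
  [0, 0, 0, -0.3, 0, 0, 10],
  [0, 0, 0, -0.35, 0, 0, 10],
  [0, 0, 0, -0.4, 0, 0, 10],
  [0, 0, 0, -0.46, 0, 0, 10],
  [0, 0, 0, -0.52, 0, 0, 10],
  [0, 0, 0, -0.58, 0, 0, 10],
  [0, 0, 0, -0.64, 0, 0, 10],
  [0, 0, 0, -0.7, 0, 0, 10],
  [0, 0, 0, -0.76, 0, 0, 10],
  [0, 0, 0, -0.82, 0, 0, 10],
  [0, 0, 0, -0.87, 0, 0, 10],
  [0, 0, 0, -0.91, 0, 0, 10],
  [0, 0, 0, -0.95, 0, 0, 10],
  [0, 0, 0, -0.97, 0, 0, 10],
  [0, 0, 0, -0.97, 0, 0, 10],
])

```text
clock: 12.22
ee_pos: [0.4108, 0.2069, 0.0145]
tcp_rot: [[0.138, 0.99, -0.0], [0.99, -0.138, -0.001], [-0.001, -0.0, -1.0]]
ft_force: [-0.5, -0.3, -1.3]
opening: 0.27
finger_force: 68.9
```

```bash
cat >> h.py <<'E'
def arb():
    t=get_image("top");s=get_image("scene")
    for n,d in(("top",t),("scene",s)):
        for l in("arbor_mid","arbor_eye","arbor_tail","hook_tip","hook"):
            print(n,l,[(np.round(onz(d,x["at"],{"hook":0,"hook_tip":.003}.get(l,.017))[:2],4).tolist(),round(x["confidence"],2)) for x in pinpoint(n,l)[:2]])
        for m in silhouettes(n,"arbor")[:1]:
            uv=np.argwhere(m["mask"])[:,::-1]; w=np.array([onz(d,u,.017)[:2] for u in uv]); c=w.mean(0); V=np.linalg.svd(w-c)[2][0]; pr=(w-c)@V
            print(n,"arbor sil",round(m["confidence"],2),len(uv),c.round(4),"dir",np.degrees(np.arctan2(V[1],V[0])).round(1),"ends",(c+V*pr.min()).round(4),(c+V*pr.max()).round(4))
E
python3 - <<'E'
from h import *
plan((.411,.207,.015,82)); arb()
E
```

```text
now [0.4108 0.2069 0.0145] hd 82.05 t 12.22 F [-0.5 -0.3 -1.3] open 23.0 q7 -27.6
[-0.0001, 0.0001, 0.0001, 0.0006, 0.0014, -0.0033]
top arbor_mid [([0.4268, 0.3942], 0.73), ([0.4329, 0.3143], 0.39)]
top arbor_eye [([0.4276, 0.3239], 0.7)]
top arbor_tail [([0.4337, 0.4546], 0.77)]
top hook_tip [([0.4359, 0.3261], 0.44)]
top hook [([0.456, -0.3931], 0.38), ([0.6218, -0.1694], 0.26)]
top arbor sil 0.81 179 [0.4336 0.3903] dir -95.7 ends [0.439  0.4444] [0.4288 0.3424]
scene arbor_mid [([0.434, 0.3951], 0.65)]
scene arbor_eye [([0.4362, 0.3391], 0.51)]
scene arbor_tail [([0.4518, 0.4595], 0.75)]
scene hook_tip [([0.4096, 0.204], 0.15)]
scene hook [([0.413, 0.2101], 0.66)]
scene arbor sil 0.48 239 [0.437  0.3954] dir -97.0 ends [0.4466 0.4733] [0.4273 0.3172]
```

The arbor is clear: mid at about (0.434, 0.395), tail y about 0.447 and the mouth at 0.473. I unhook by easing forward and lifting, then carry the hook aside.

```bash
python3 - <<'E'
from h import *
plan((.35,.25,.06,95),(.35,.25,.014,95))
E
```

```text
now [0.411  0.2075 0.0146] hd 82.07 t 12.93 F [-0.   1.  -2.4] open 22.8 q7 -27.6
[0.0, -0.0, -0.0359, 0.2245, -0.4416, -0.3029]
[0.0, -0.0, -0.0359, 0.2245, -0.4416, 0.0038]
```

Emit:
arm_command([
  [0, 0, 0, 0.03, 0, 0, 10],
  [0, 0, 0, 0.05, 0, 0, 10],
  [0, 0, 0, 0.05, 0, -0.05, 10],
  [0, 0, 0, 0.05, 0, -0.12, 10],
  [0, 0, 0, 0.05, 0, -0.2, 10],
  [0, 0, 0, 0.05, 0, -0.3, 10],
  [0, 0, 0, 0.05, 0, -0.3, 10],
  [0, 0, 0, 0.05, 0, -0.3, 10],
])

```text
clock: 13.92
ee_pos: [0.4118, 0.2149, 0.0596]
tcp_rot: [[0.138, 0.99, -0.0], [0.99, -0.138, 0.0], [0.0, -0.0, -1.0]]
ft_force: [-0.3, 0.6, -2.2]
opening: 0.27
finger_force: 68.9
```

```bash
python3 - <<'E'
from h import *
plan((.35,.25,.06,95),(.35,.25,.013,95)); arb()
E
```

```text
now [0.4118 0.2149 0.0596] hd 82.07 t 13.93 F [-0.3  0.6 -2.2] open 23.1 q7 -31.0
[-0.0, -0.0, -0.0359, 0.1747, -0.4405, -0.0024]
[-0.0, -0.0, -0.0359, 0.1746, -0.4405, 0.3109]
top arbor_mid [([0.4296, 0.3962], 0.78)]
top arbor_eye [([0.4328, 0.3324], 0.79), ([0.4325, -0.3775], 0.32)]
top arbor_tail [([0.4435, 0.4402], 0.67)]
top hook_tip [([0.4414, 0.3323], 0.41)]
top hook [([0.4239, 0.4039], 0.42)]
top arbor sil 0.75 157 [0.4341 0.3986] dir -94.5 ends [0.4383 0.4513] [0.4299 0.3464]
scene arbor_mid []
scene arbor_eye [([0.4275, 0.3356], 0.46)]
scene arbor_tail [([0.436, 0.4401], 0.62)]
scene hook_tip []
scene hook [([0.4376, 0.2646], 0.56)]
scene arbor sil 0.65 127 [0.438  0.4168] dir -99.4 ends [0.4467 0.4693] [0.4232 0.3275]
```

Emit:
arm_command([
  [0, 0, 0, 0, -0.15, 0, 10],
  [0, 0, -0.018, 0.05, -0.3, 0, 10],
  [0, 0, -0.036, 0.12, -0.44, 0, 10],
  [0, 0, -0.036, 0.175, -0.44, 0, 10],
  [0, 0, -0.036, 0.175, -0.44, 0.1, 10],
  [0, 0, -0.036, 0.175, -0.44, 0.2, 10],
  [0, 0, -0.036, 0.175, -0.44, 0.26, 10],
  [0, 0, -0.036, 0.175, -0.44, 0.29, 10],
  [0, 0, -0.036, 0.175, -0.44, 0.31, 10],
  [0, 0, -0.036, 0.175, -0.44, 0.315, 10],
  [0, 0, -0.036, 0.175, -0.44, 0.315, 10],
])

```text
clock: 16.0
ee_pos: [0.3504, 0.2502, 0.0125]
tcp_rot: [[-0.088, 0.996, 0.0], [0.996, 0.088, 0.001], [0.0, 0.0, -1.0]]
ft_force: [0.3, -0.3, -1.3]
opening: 0.27
finger_force: 69.0
```

Emit:
arm_command([
  [0, 0, 0, 0, 0, 0.008, 10],
  [0, 0, 0, 0, 0, 0.008, 10],
  [0, 0, 0, 0, 0, 0.008, 50],
  [0, 0, 0, 0, 0, 0.008, 50],
  [0, 0, 0, 0, 0, 0.008, 50],
  [0, 0, 0, 0, 0, 0.008, 50],
  [0, 0, 0, 0, 0, -0.2, 50],
  [0, 0, 0, 0, 0, -0.5, 50],
  [0, 0, 0, 0, 0, -0.8, 50],
  [0, 0, 0, 0, 0, -0.8, 50],
])

```text
clock: 17.25
ee_pos: [0.3524, 0.2519, 0.1354]
tcp_rot: [[-0.088, 0.996, 0.005], [0.996, 0.088, 0.006], [0.006, 0.006, -1.0]]
ft_force: [0.7, -0.3, -0.5]
opening: 0.583
finger_force: 0.0
```

```bash
python3 - <<'E'
from h import *
plan((.435,.396,.10,95.5),(.435,.396,.005,95.5))
arb()
t=get_image('top');s=get_image('scene')
a=cv2.resize(t['img'][195:255,205:305],None,fx=7,fy=7,interpolation=cv2.INTER_CUBIC)
# offline: save also V rest crop and colour centroid fits
cv2.imwrite("pics/full_t.png",t['img'][:,:,::-1]);cv2.imwrite("pics/full_s.png",s['img'][:,:,::-1])
# V rest plate fit
for n,d in(("top",t),("scene",s)):
    for x in pinpoint(n,"vrest_axis")[:1]: print(n,"vrest",onz(d,x["at"],.046).round(4))
    m=silhouettes(n,"vrest_axis")[0]["mask"]; w=np.float32([onz(d,u,.02)[:2]*1000 for u in np.argwhere(m)[:,::-1]]); print(cv2.minAreaRect(w))
E
```

```text
now [0.3524 0.2519 0.1354] hd 95.03 t 17.25 F [ 0.7 -0.3 -0.5] open 49.8 q7 -32.9
[0.0009, -0.0009, -0.0013, 0.9071, 0.6314, 0.2449]
[0.0009, -0.0009, -0.0013, 0.9035, 0.6278, 0.8782]
top arbor_mid [([0.416, 0.3976], 0.53)]
top arbor_eye [([0.4146, 0.332], 0.49)]
top arbor_tail [([0.4294, 0.4546], 0.54)]
top hook_tip [([0.3452, 0.3548], 0.5)]
top hook []
top arbor sil 0.66 185 [0.4351 0.4038] dir -91.4 ends [0.4362 0.4515] [0.4336 0.3436]
scene arbor_mid [([0.425, 0.4005], 0.69)]
scene arbor_eye [([0.4261, 0.392], 0.72), ([0.4341, 0.3385], 0.64)]
scene arbor_tail [([0.3419, 0.3663], 0.58), ([0.4474, 0.4588], 0.54)]
scene hook_tip [([0.3431, 0.3716], 0.63), ([0.4339, 0.403], 0.37)]
scene hook [([0.3483, 0.2414], 0.57), ([0.4376, 0.3336], 0.5)]
scene arbor sil 0.7 134 [0.4346 0.3755] dir -98.5 ends [0.4435 0.4345] [0.4264 0.3207]
top vrest [ 0.4261 -0.1585  0.046 ]
((421.2726745605469, -158.8067626953125), (72.98418426513672, 107.38026428222656), 16.461612701416016)
scene vrest [ 0.4192 -0.1618  0.046 ]
((424.5364074707031, -163.0941619873047), (93.72447204589844, 107.17279815673828), 16.034271240234375)
```

```bash
python3 - <<'E'
from h import *
plan((.434,.398,.10,84),(.434,.398,.006,84))
E
```

```text
now [0.3503 0.25   0.1324] hd 95.02 t 18.25 F [-0.1  0.1 -0.1] open 49.8 q7 -32.9
[0.0, -0.0, 0.0306, 0.9337, 0.6424, 0.2159]
[0.0, -0.0, 0.0306, 0.9336, 0.6423, 0.8426]
```

Emit:
arm_command([
  [0, 0, 0.031, 0.4, 0.3, 0.1, 60],
  [0, 0, 0.031, 0.7, 0.5, 0.15, 60],
  [0, 0, 0.031, 0.934, 0.642, 0.2, 60],
  [0, 0, 0.031, 0.934, 0.642, 0.2, 60],
  [0, 0, 0.031, 0.934, 0.642, 0.3, 60],
  [0, 0, 0.031, 0.934, 0.642, 0.45, 60],
  [0, 0, 0.031, 0.934, 0.642, 0.6, 60],
  [0, 0, 0.031, 0.934, 0.642, 0.7, 60],
  [0, 0, 0.031, 0.934, 0.642, 0.78, 60],
  [0, 0, 0.031, 0.934, 0.642, 0.84, 60],
  [0, 0, 0.031, 0.934, 0.642, 0.84, 60],
])

```text
clock: 19.62
ee_pos: [0.4337, 0.3977, 0.0059]
tcp_rot: [[0.107, 0.994, -0.001], [0.994, -0.107, -0.001], [-0.001, -0.0, -1.0]]
ft_force: [-0.4, -0.3, 0.2]
opening: 0.7
finger_force: 0.0
```

Emit:
arm_command([
  [0, 0, 0, 0, 0, 0, 15],
  [0, 0, 0, 0, 0, 0, 15],
  [0, 0, 0, 0, 0, 0, 15],
  [0, 0, 0, 0, 0, 0, 15],
  [0, 0, 0, 0, 0, 0, 15],
  [0, 0, 0, 0, 0, 0, 15],
  [0, 0, 0, 0, 0, 0, 15],
  [0, 0, 0, 0, 0, 0, 15],
], squeeze=60)

```text
clock: 20.62
ee_pos: [0.4343, 0.3985, 0.0072]
tcp_rot: [[0.107, 0.994, 0.001], [0.994, -0.107, 0.001], [0.001, 0.001, -1.0]]
ft_force: [-0.5, -1.0, 6.4]
opening: 0.283
finger_force: 58.9
```

Emit:
arm_command([
  [0, 0, 0, 0, 0, -0.05, 15],
  [0, 0, 0, 0, 0, -0.15, 15],
  [0, 0, 0, 0, 0, -0.3, 15],
  [0, 0, 0, 0, 0, -0.5, 15],
  [0, 0, 0, 0, 0, -0.7, 15],
  [0, 0, 0, 0, 0, -0.9, 15],
  [0, 0, 0, 0, 0, -1.0, 15],
  [0, 0, 0, 0, 0, -1.0, 15],
])

```text
clock: 21.62
ee_pos: [0.4343, 0.3983, 0.1573]
tcp_rot: [[0.107, 0.994, 0.001], [0.994, -0.107, 0.002], [0.002, 0.001, -1.0]]
ft_force: [0.4, -0.4, -3.4]
opening: 0.282
finger_force: 59.1
```

```bash
python3 - <<'E'
from h import *
plan((.434,.25,.21,90),(.422,-.159,.2,106.4))
t=get_image("top");s=get_image("scene");z=get_state()["ee_pos"][2]+.0103
for n,d in(("top",t),("scene",s)):
    for l in("arbor_mid","arbor_eye","arbor_tail"):
        print(n,l,[(np.round(onz(d,x["at"],z)[:2],4).tolist(),round(x["confidence"],2)) for x in pinpoint(n,l)[:2]])
E
```

```text
now [0.4343 0.3983 0.1573] hd 83.86 t 21.62 F [ 0.4 -0.4 -3.4] open 24.1 q7 -45.4
[0.0002, -0.0003, -0.0171, -0.9829, 0.104, -0.3528]
[0.0002, -0.0003, -0.0626, -3.7026, 0.3162, -0.291]
top arbor_mid [([0.4146, -0.3525], 0.21)]
top arbor_eye [([0.4243, 0.3354], 0.42)]
top arbor_tail []
scene arbor_mid [([0.4425, 0.3986], 0.68)]
scene arbor_eye [([0.4371, 0.3376], 0.75), ([0.4259, 0.0915], 0.18)]
scene arbor_tail [([0.4501, 0.469], 0.57)]
```

Emit:
arm_command([
  [0, 0, 0, 0, 0, -0.3, 15],
  [0, 0, -0.006, -0.2, 0.02, -0.35, 15],
  [0, 0, -0.012, -0.45, 0.04, -0.35, 15],
  [0, 0, -0.017, -0.7, 0.06, -0.35, 15],
  [0, 0, -0.017, -0.98, 0.08, -0.35, 15],
  [0, 0, -0.017, -0.98, 0.08, -0.35, 15],
])

```text
clock: 22.78
ee_pos: [0.4304, 0.2462, 0.2087]
tcp_rot: [[0.007, 1.0, -0.001], [1.0, -0.007, -0.001], [-0.001, -0.001, -1.0]]
ft_force: [-0.0, 1.0, -4.0]
opening: 0.277
finger_force: 59.7
```

Emit:
arm_command([
  [0, 0, -0.01, -0.25, 0, 0, 15],
  [0, 0, -0.02, -0.5, 0, 0, 15],
  [0, 0, -0.03, -0.75, 0, 0, 15],
  [0, 0, -0.045, -1.0, 0, 0, 15],
  [0, 0, -0.045, -1.0, 0, 0, 15],
])

```text
clock: 23.4
ee_pos: [0.4301, 0.0978, 0.2088]
tcp_rot: [[-0.274, 0.962, -0.0], [0.962, 0.274, -0.0], [-0.0, -0.0, -1.0]]
ft_force: [-0.0, 0.8, -2.6]
opening: 0.275
finger_force: 59.6
```

```bash
python3 -c "
from h import *
plan((.422,-.04,.21,106.4),(.422,-.159,.2,106.4))"
```

```text
now [0.4301 0.0978 0.2088] hd 105.88 t 23.4 F [-0.   0.8 -2.6] open 23.5 q7 -1.0
[-0.0, 0.0, -0.0014, -0.869, -0.3037, -0.0076]
[-0.0, 0.0, -0.0014, -1.632, -0.5208, 0.0591]
```

Emit:
arm_command([
  [0, 0, -0.0014, -0.25, -0.08, 0, 15],
  [0, 0, -0.0014, -0.5, -0.16, 0, 15],
  [0, 0, -0.0014, -0.8, -0.26, 0, 15],
  [0, 0, -0.0014, -1.0, -0.33, 0, 15],
  [0, 0, -0.0014, -1.0, -0.33, 0, 15],
])

```text
clock: 24.02
ee_pos: [0.4246, -0.0588, 0.209]
tcp_rot: [[-0.283, 0.959, 0.001], [0.959, 0.283, 0.0], [-0.0, 0.001, -1.0]]
ft_force: [0.4, 0.7, -3.1]
opening: 0.279
finger_force: 59.6
```

Emit:
arm_command([
  [0, 0, 0, -0.25, -0.08, 0, 15],
  [0, 0, 0, -0.5, -0.15, 0, 15],
  [0, 0, 0, -0.63, -0.19, 0.1, 15],
  [0, 0, 0, -0.63, -0.19, 0.25, 15],
  [0, 0, 0, -0.63, -0.19, 0.4, 15],
  [0, 0, 0, -0.63, -0.19, 0.55, 15],
  [0, 0, 0, -0.63, -0.19, 0.65, 15],
  [0, 0, 0, -0.63, -0.19, 0.65, 15],
])

```text
clock: 25.02
ee_pos: [0.424, -0.1549, 0.1104]
tcp_rot: [[-0.288, 0.958, -0.002], [0.958, 0.288, 0.0], [0.001, -0.002, -1.0]]
ft_force: [0.6, 1.2, -3.0]
opening: 0.281
finger_force: 59.6
```

```bash
python3 - <<'E'
from h import *
plan((.422,-.159,.1,106.4),(.422,-.159,.035,106.4))
t=get_image("top");s=get_image("scene");st=get_state();p=st["ee_pos"]
def model(x,y,h,P):
    c,q=np.cos(np.radians(h)),np.sin(np.radians(h)); P=np.array(P,float); return np.c_[x+c*P[:,0]-q*P[:,1],y+q*P[:,0]+c*P[:,1],P[:,2]]
V=[(a,b,.012) for a in(-.052,.052) for b in(-.037,.037)]+[(a,b,.046) for a in(-.033,-.023,.023,.033) for b in(-.027,.027)]
hd=np.degrees(np.arctan2(st["tcp_rot"][1,0],st["tcp_rot"][0,0]))
za=p[2]+.0103
A=[(a,b,za) for a in(-.088,-.068,-.05,.05) for b in(-.001,.001)]+[(a,b,za) for a in (-.05,-.043,.043,.05) for b in(-.019,.019)]
c=[]
for d,(x0,y0) in((t,(360,190)),(s,(315,225))):
    im=np.ascontiguousarray(cv2.resize(d["img"][y0:y0+70,x0:x0+85],None,fx=8,fy=8,interpolation=cv2.INTER_CUBIC)[:,:,::-1])
    for M,col in((model(.422,-.159,106.4,V),(0,0,255)),(model(p[0],p[1],hd,A),(0,255,0))):
        for u in proj(d,M): cv2.circle(im,tuple(np.int32((u-[x0,y0]+.5)*8)),3,col,-1)
    c.append(im)
im=np.hstack(c); cv2.imwrite("pics/v.png",cv2.resize(im,(800,int(im.shape[0]*800/im.shape[1])),interpolation=cv2.INTER_AREA))
for n,d in(("top",t),("scene",s)):
    for l in("arbor_mid","arbor_eye","arbor_tail"):
        print(n,l,[(np.round(onz(d,x["at"],za)[:2],4).tolist(),round(x["confidence"],2)) for x in pinpoint(n,l)[:2]])
E
```

```text
now [ 0.424  -0.1549  0.1104] hd 106.76 t 25.02 F [ 0.6  1.2 -3. ] open 24.0 q7 44.8
[-0.0003, -0.0001, 0.001, -0.0226, -0.0205, 0.0695]
[-0.0003, -0.0001, 0.001, -0.023, -0.0196, 0.5029]
top arbor_mid [([0.4212, -0.1594], 0.42)]
top arbor_eye []
top arbor_tail [([0.4127, -0.1427], 0.74), ([0.4067, -0.1081], 0.48)]
scene arbor_mid [([0.419, -0.1616], 0.41)]
scene arbor_eye [([0.4468, -0.2165], 0.55)]
scene arbor_tail []
```

View pics/v.png

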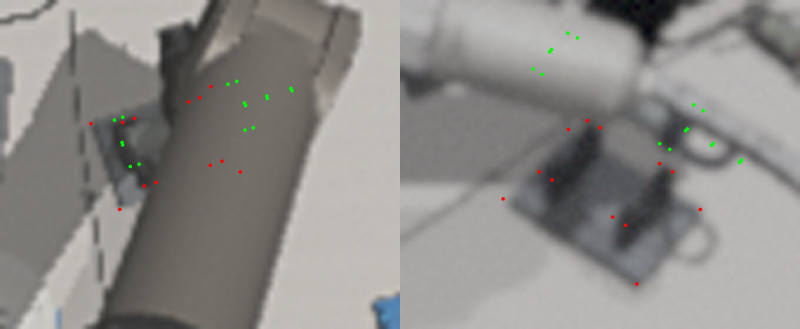

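In the scene half, the ring centre is at about (706,143) against the model's (712,145), so the arbor's middle is about 3 mm ahead of the TCP. The V rest plate fits within 2–3 mm, slightly toward the eye side. I correct for both and lower.

Emit:
arm_command([
  [0, 0, 0.001, -0.057, -0.021, 0, 15],
  [0, 0, 0.001, -0.057, -0.021, 0, 15],
  [0, 0, 0.001, -0.057, -0.021, 0.1, 15],
  [0, 0, 0.001, -0.057, -0.021, 0.2, 15],
  [0, 0, 0.001, -0.057, -0.021, 0.28, 15],
  [0, 0, 0.001, -0.057, -0.021, 0.34, 15],
  [0, 0, 0.001, -0.057, -0.021, 0.38, 15],
  [0, 0, 0.001, -0.057, -0.021, 0.4, 15],
  [0, 0, 0.001, -0.057, -0.021, 0.4, 15],
])

```text
clock: 26.55
ee_pos: [0.4237, -0.1651, 0.0513]
tcp_rot: [[-0.281, 0.96, 0.0], [0.96, 0.281, 0.0], [0.0, 0.0, -1.0]]
ft_force: [0.5, 0.6, -3.5]
opening: 0.279
finger_force: 59.7
```

```bash
python3 - <<'E'
from h import *
plan((.4234,-.164,.0362,106.4))
t=get_image("top");s=get_image("scene");za=get_state()["ee_pos"][2]+.0098
for n,d in(("top",t),("scene",s)):
    for l in("arbor_mid","arbor_eye","arbor_tail"):
        print(n,l,[(np.round(onz(d,x["at"],za)[:2],4).tolist(),round(x["confidence"],2)) for x in pinpoint(n,l)[:2]])
E
```

```text
now [ 0.4237 -0.1651  0.0513] hd 106.33 t 26.55 F [ 0.5  0.6 -3.5] open 23.9 q7 52.2
[0.0, -0.0, -0.0002, 0.0077, 0.0, 0.1006]
top arbor_mid [([0.4196, -0.1658], 0.51)]
top arbor_eye []
top arbor_tail [([0.6032, -0.1527], 0.68), ([0.3996, -0.1204], 0.47)]
scene arbor_mid [([0.4345, -0.1627], 0.59)]
scene arbor_eye [([0.439, -0.2256], 0.55)]
scene arbor_tail [([0.4059, -0.0995], 0.55)]
```

Emit:
arm_command([
  [0, 0, 0, 0.008, 0, 0.02, 15],
  [0, 0, 0, 0.008, 0, 0.04, 15],
  [0, 0, 0, 0.008, 0, 0.055, 15],
  [0, 0, 0, 0.008, 0, 0.07, 15],
  [0, 0, 0, 0.008, 0, 0.08, 15],
  [0, 0, 0, 0.008, 0, 0.08, 15],
])

```text
clock: 27.7
ee_pos: [0.4233, -0.1639, 0.0392]
tcp_rot: [[-0.281, 0.96, -0.0], [0.96, 0.281, 0.0], [0.0, -0.0, -1.0]]
ft_force: [0.3, -0.1, -2.7]
opening: 0.287
finger_force: 59.7
```

Emit:
arm_command([
  [0, 0, 0, 0, 0, 0.006, 15],
  [0, 0, 0, 0, 0, 0.012, 15],
  [0, 0, 0, 0, 0, 0.018, 15],
  [0, 0, 0, 0, 0, 0.018, 15],
])

```text
clock: 28.2
ee_pos: [0.4246, -0.1639, 0.0371]
tcp_rot: [[-0.281, 0.96, 0.002], [0.96, 0.281, -0.0], [-0.001, 0.002, -1.0]]
ft_force: [1.8, 1.0, 2.0]
opening: 0.277
finger_force: 60.1
```

Contact with the V is starting: about 5 N of lift and a slight lateral push toward +x. I give way in that direction and settle.

Emit:
arm_command([
  [0, 0, 0, 0, 0.008, 0, 15],
  [0, 0, 0, 0, 0.012, 0.004, 15],
  [0, 0, 0, 0, 0.012, 0.006, 15],
  [0, 0, 0, 0, 0.012, 0.006, 15],
])

```text
clock: 28.7
ee_pos: [0.4253, -0.1636, 0.0363]
tcp_rot: [[-0.28, 0.96, 0.0], [0.96, 0.28, 0.001], [0.0, 0.001, -1.0]]
ft_force: [0.0, 0.7, 8.4]
opening: 0.279
finger_force: 60.8
```

Seated: no lateral force and the height as expected. I release and go up.

Emit:
arm_command([
  [0, 0, 0, 0, 0, -0.004, 15],
  [0, 0, 0, 0, 0, -0.004, 32],
  [0, 0, 0, 0, 0, -0.004, 40],
  [0, 0, 0, 0, 0, -0.004, 50],
  [0, 0, 0, 0, 0, -0.004, 50],
  [0, 0, 0, 0, 0, -0.004, 50],
  [0, 0, 0, 0, 0, -0.1, 50],
  [0, 0, 0, 0, 0, -0.3, 50],
  [0, 0, 0, 0, 0, -0.6, 50],
  [0, 0, 0, 0, 0, -1.0, 50],
  [0, 0, 0, 0, 0, -1.0, 50],
])

```text
clock: 30.08
ee_pos: [0.4284, -0.1648, 0.1906]
tcp_rot: [[-0.281, 0.96, 0.011], [0.96, 0.281, 0.0], [-0.003, 0.011, -1.0]]
ft_force: [0.3, -0.1, -1.1]
opening: 0.583
finger_force: 0.0
```

Emit:
arm_command([
  [0, 0, 0, 0.5, 0, -0.3, 50],
  [0, 0, 0, 1.0, 0, -0.3, 50],
  [0, 0, 0, 1.0, 0, -0.3, 50],
  [0, 0, 0, 1.0, 0, -0.3, 50],
  [0, 0, 0, 1.0, 0, -0.3, 50],
])

```text
clock: 30.7
ee_pos: [0.3826, -0.0204, 0.2305]
tcp_rot: [[-0.28, 0.96, -0.0], [0.96, 0.28, -0.0], [-0.0, -0.001, -1.0]]
ft_force: [-0.8, 0.1, -0.1]
opening: 0.586
finger_force: 0.0
```

```bash
python3 - <<'E'
from h import *
plan()
for n in("top","scene"):
    d=get_image(n); cv2.imwrite(f"pics/end_{n}.png",d["img"][:,:,::-1])
    for l in("arbor_mid","arbor_eye","arbor_tail","vrest_axis"):
        print(n,l,[(np.round(onz(d,x["at"],.046)[:2],4).tolist(),round(x["confidence"],2)) for x in pinpoint(n,l)[:2]])
    for l,z in(("hook",0),("hook_tip",.003)):
        print(n,l,[(np.round(onz(d,x["at"],z)[:2],4).tolist(),round(x["confidence"],2)) for x in pinpoint(n,l)[:2]])
    for m in silhouettes(n,"arbor")[:1]:
        w=np.float32([onz(d,u,.05)[:2]*1000 for u in np.argwhere(m["mask"])[:,::-1]]); print("arbor rect",round(m["confidence"],2),cv2.minAreaRect(w))
E
```

```text
now [ 0.3826 -0.0204  0.2305] hd 106.26 t 30.7 F [-0.8  0.1 -0.1] open 50.0 q7 6.8
top arbor_mid [([0.4138, -0.1617], 0.72), ([0.3379, 0.3617], 0.34)]
top arbor_eye [([0.4405, -0.236], 0.7)]
top arbor_tail []
top vrest_axis [([0.4296, -0.1579], 0.48)]
top hook [([0.353, 0.2474], 0.63)]
top hook_tip [([0.3422, 0.3575], 0.65)]
scene arbor_mid [([0.4227, -0.1656], 0.81)]
scene arbor_eye [([0.4531, -0.2256], 0.64)]
scene arbor_tail [([0.4042, -0.1097], 0.95)]
scene vrest_axis [([0.421, -0.163], 0.78)]
scene hook [([0.3389, 0.2413], 0.5)]
scene hook_tip [([0.6168, -0.1667], 0.7), ([0.3429, 0.3698], 0.63)]
arbor rect 0.91 ((429.5565185546875, -176.72747802734375), (40.03099822998047, 141.50570678710938), 17.188257217407227)
```

```bash
python3 -c "
from station import *
print(hand_in())"
```

```text
the job is handed in; nothing more can be done
None
```

I drew the arbor out with the hook, laid the hook on the bench and seated the arbor in the V rest within about 2 mm of centre, then handed the job in at about 31 s; the final seating was checked by camera measurements and contact force, not by eye, and no verdict came back.

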